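# Load a pair of sample bottles on the mixer and clamp them

### The arm

A 6-joint arm with a two-finger parallel gripper is mounted at the origin on the work surface. World frame = base frame: x ahead of the robot, y to its left, z up, the work surface at z = 0. Lengths are in m, angles in rad, forces in N, time in s.
With the tool pointing down it reaches from about 0.3 to 0.775 m from the base axis. Payload 14.6 kg.
Tool frame: the origin (TCP) lies on the centre line of the jaws, within the pads' length; the fingertips stand 17 mm ahead of it and the grasp point (between the pads) lies 2 mm behind it; z points along the fingers, x is the direction in which the jaws open and shut, and the axes are right-handed (so a half turn about z gives the same grasp; the last joint's range is limited). The gripper opens to 94 mm and grips with 3 to 60 N. Pads are 16 mm wide; open, the fingers measure 119 mm over their backs; the gripper's body (75 mm by 177 mm) begins 78 mm behind the grasp point.
Start: joints at [-1.305, 0.3, 1.521, -0, 1.321, -0.067], TCP at [0.18, -0.52, 0.222] pointing down, gripper open.
Joint ranges: [-3.03, 3.03], [-0.79, 2.21], [0.23, 2.52], [-1.04, 4.18], [0, 3.07], [-2.55, 2.55]. Speed limits (rad/s): [2.22, 2.22, 2.57, 3.14, 3.14, 3.14].

### API

Orientations are given as [roll, pitch, yaw] about the fixed x, y, z axes, in that order (R = Rz(yaw) Ry(pitch) Rx(roll)).
In Python, from station import ctrl gives the robot as it stands. The module is installed in compiled form; this text tells all that it offers.
- The arm moves only by the tool drive_tool, never from a script. Its argument "increments" is a list of rows, each a list of 3 entries, a list of its own where there are three numbers: the turn, a rotation vector about the tool's x, y, z in degrees, then the shift along the tool's x, y, z in mm, then the opening, from 0 (shut) to 1 (fully open). In form: [[[ax, ay, az], [dx, dy, dz], hand], ...]. A call has 1 to 20 rows; each row shifts and turns the commanded pose from where the row before left it, along the tool's axes as they then stand; what a row does not reach is not made up. A row lasts 1/8 s, in which the tool goes at most 62.5 mm and 10.7 degrees, less where a joint would pass 70% of its speed; a pose out of reach is approached as far as the arm can. A call with a gripper value outside its range is refused whole. The fingers move at their own pace and stop on an object; "squeeze" is the grip in N (left out, the last holds). Time passes only in rows, so rows that do not move let the fingers close. It gives the time, the measured TCP pose, the force and the opening at its end, in the units of the state.
- ctrl.get_obs(): the state, without advancing time (a new reading comes with each control period).
- ctrl.camera(name): name is "scene" or "top"; returns the picture (384x512x3 uint8, red, green, blue); there is no depth.
- ctrl.calibration(name): a dict with "fx", "fy", "cx", "cy" (pixels), "rvec" (rotation vector, rad) and "tvec" (3), from world to camera coordinates, as OpenCV has them. Camera axes: x right, y down, z forward; pixel columns grow to the right and rows downward; lengths in m; the calibration is good to about 2 mm. A picture is of the moment at which its call begins. calibration takes no time and is no camera call.
- ctrl.hand_in(): hands the job in, once; it reports no verdict.
The state is a dict: "time_s": time; "qpos": joint angles; "joint_vel": joint speeds; "tau": joint torques, N m; "ee_pos": TCP position; "eef_rot": TCP orientation; "force": force on the tool from outside, world axes, zero at the start; "moment": the same for the moment, N m; "grip_width": finger opening in m.
Only numpy, scipy, OpenCV 4.12 (cv2) and the standard library are available. Lean on these libraries where they do the work, as an engineer would, in place of code of your own. Each camera call takes 0.05 s, during which the arm holds its last target.

### The job

Take the two square amber bottles out of the leaning rack together, both in one grasp, and stand them gently, upright and side by side, in the shallow tray on top of the blue mixer. Then swing the mixer's raised hold-down arm over onto their caps so that it stays closed. Leave the small round vial in its place in the rack.

Things in the scene. Friction and masses are not known exactly. Their poses are not given: they have to be found in the camera images.
- bottle_a: square amber glass bottle, 24 x 24 mm, glass 50 mm tall, round white cap (22 mm dia), 68 mm tall in all, about 45 g; origin at the centre of its underside, z along its height to the cap, x and y square to its faces. Starts in the rack, cap leaning 30 degrees towards the rack's -x side. It stands on the -y side of bottle_b, gap about 3 mm
- bottle_b: square amber glass bottle, 24 x 24 mm, glass 50 mm tall, round white cap (22 mm dia), 68 mm tall in all, about 45 g; origin at the centre of its underside, z along its height to the cap, x and y square to its faces. Starts in the rack, cap leaning 30 degrees towards the rack's -x side. It stands on the +y side of bottle_a
- rack: white plastic rack, fixed, base 120 x 170 mm; origin at the centre of its underside, z up, y along the row. Its sole is tilted 30 degrees about y: what stands on it leans to -x, against strips (14 mm wide, 42 mm tall) at the middle of each bottle's -x face. The outer sides of the pair are free; slide the bottles out along their own axes.
- pair_place (a point): point on the rack's sole, under the middle of the pair of bottles (30 mm above the table, 30 mm to -y of the rack's middle); axes as the rack, z up
- vial: small round amber vial with white cap, 22 mm dia, 52 mm tall, leaning in the same rack, 85 mm to +y of the middle of the pair; origin at the centre of its underside. To be left alone
- mixer: blue compact laboratory mixer, fixed, 210 (x) x 160 (y) x 56 mm high; origin at the centre of its underside, z up. On top are the tray and, at its +x side, two steel posts (92 mm high) bearing the hold-down arm
- tray (a point): centre of the tray floor on top of the mixer (56 mm above the table), axes as the mixer. The tray is 36 mm (x) by 62 mm (y) inside, its rim 4 mm thick and 6 mm high: the pair stands in a row along y
- clamp (a joint): angle of the hold-down arm about its hinge (along the mixer's y), rad: 0 = level, its rubber pad on the caps of bottles in the tray; 2.0 (stop) = raised, leaning back past upright. A weighted arm (280 g): its weight holds it raised above about 1.6 and, once swung over centre, lowers it shut by itself, damped, in 1 to 3 s. About 1 N at its tip swings it over.
- clamp_hinge (a point): hinge of the hold-down arm, fixed: 72 mm to +x of the tray's centre and 82 mm above its floor; axes as the mixer. The arm is a steel bar 16 mm wide, 12 mm thick, 114 mm long from the hinge; its pad, 58 mm wide along y, is on its underside 72 mm from the hinge, and a weight block (30 x 40 x 12 mm) on its upper side above the pad
- clamp_tip (a point): centre of the rubber cross grip (18 mm dia, 34 mm long along y) at the free end of the arm, 105 mm from the hinge; moves with the arm. Level at joint value 0, pointing to the mixer's -x; when raised it is pulled over towards the mixer's -x
There are look-alikes about, which are no part of the job. Leave any pink look-alike of the rack alone. What is shaped like the bottle_a but green is not meant.

How it is judged:
On the way, in this order (a step that is already met when the one before it is completed fails the run):
1. both bottles are lifted out of the rack together, side by side (z of each of bottle_a, bottle_b in the frame of pair_place above 0.05 m and distance between bottle_a and bottle_b below 0.03 m), for 0.2 s.
2. both bottles stand in the tray, let go, with the arm still raised (horizontal distance between each of bottle_a, bottle_b and tray below 0.026 m and z of bottle_a in the frame of tray between -0.004 and 0.003 m and angle between each of bottle_a, bottle_b's own z axis and vertical below 0.06 rad and z of bottle_b in the frame of tray between -0.004 and 0.003 m and linear speed of each of bottle_a, bottle_b below 0.02 m/s and value of joint clamp above 1.4 rad and contact force between the fingers and bottle_a below 0.05 N and contact force between the fingers and bottle_b below 0.05 N), for 0.2 s.
At the end, for the whole second after the job is handed in: Both square bottles stand upright (within 0.06 rad) and at rest on the tray floor (underside within 3 mm of it, centres within 26 mm of the tray's centre), the hold-down arm is down on their caps (joint within 0.06 rad of 0), at rest, and the round vial is within 20 mm of where it was (horizontal distance between each of bottle_a, bottle_b and tray below 0.026 m and z of bottle_a in the frame of tray between -0.004 and 0.003 m and angle between each of bottle_a, bottle_b's own z axis and vertical below 0.06 rad and z of bottle_b in the frame of tray between -0.004 and 0.003 m and linear speed of each of bottle_a, bottle_b below 0.02 m/s and value of joint clamp between -0.06 and 0.06 rad and velocity of joint clamp between -0.1 and 0.1 rad/s and distance of vial from where it was at the start of the episode below 0.02 m); the robot touches nothing.
It fails at once if one bottle is lifted out of the rack while the other stays behind ((z of bottle_a in the frame of pair_place above 0.03 m and z of bottle_b in the frame of pair_place below 0.012 m and horizontal distance between bottle_b and pair_place below 0.04 m) or (z of bottle_b in the frame of pair_place above 0.03 m and z of bottle_a in the frame of pair_place below 0.012 m and horizontal distance between bottle_a and pair_place below 0.04 m)).
It fails at once if a bottle is dropped into the tray (moving faster than 0.4 m/s within 30 mm of its floor; a fall of about 8 mm) ((horizontal distance between bottle_a and tray below 0.035 m and z of bottle_a in the frame of tray below 0.03 m and linear speed of bottle_a above 0.4 m/s) or (horizontal distance between bottle_b and tray below 0.035 m and z of bottle_b in the frame of tray below 0.03 m and linear speed of bottle_b above 0.4 m/s)).
It fails at once if the round vial is moved by more than 20 mm (distance of vial from where it was at the start of the episode above 0.02 m).
It also fails if it takes over 56 s, if anything falls off the work surface, if the arm or the gripper's body presses on something with over 40 N, if the wrist force passes 120 N, or if a joint passes its speed limit or range.

## Working session

There is one attempt and no reset: what is moved stays moved. The work goes in short steps, Python scripts to look and compute and a tool call to move; the robot and the scene stay as the last step left them, time stands still between calls to the robot, and variables do not carry over. Pictures are saved under pics/ and viewed, and the job is handed in when it is done.

Besides the shell and the picture viewer there is one more tool, called after "Emit:" by a JSON object that holds its "method" and its "body". drive_tool: Moves the arm, as the interface text tells. Its arguments: {"type":"object","properties":{"increments":{"type":"array"},"squeeze":{"type":"number"}},"required":["increments"]}

```bash
mkdir -p pics; ls
python3 - <<'E'
from station import ctrl
import cv2
print(ctrl.get_obs())
for n in("scene","top"):
    im=ctrl.camera(n); cv2.imwrite(f"pics/{n}0.png",im[:,:,::-1]); print(n,ctrl.calibration(n))
E
```

```text
pics
{'time_s': 0.0, 'qpos': array([-1.30456037e+00,  3.00481064e-01,  1.52156216e+00, -7.02742015e-06,
        1.32068891e+00, -6.66113135e-02]), 'joint_vel': array([-0.00152058,  0.00091114, -0.00117334,  0.00071103,  0.00082463,
        0.00095627]), 'tau': array([-2.93647263e-04, -5.31805909e+01, -3.52738488e+01,  7.08143204e-02,
        2.44514766e-02, -1.13361550e-04]), 'ee_pos': array([ 0.17963267, -0.51959184,  0.22188886]), 'eef_rot': array([-3.14152360e+00,  1.13739812e-03, -1.23794727e+00]), 'force': array([0.37616249, 0.04542108, 0.59210576]), 'moment': array([-0.02636242,  0.02253914,  0.06793558]), 'grip_width': 0.09414301342481841}
scene {'fx': 469.9233348825748, 'fy': 469.9233348825748, 'cx': 252.19081649458337, 'cy': 190.78930733305242, 'rvec': array([ 1.79947655,  1.3574383 , -0.75497799]), 'tvec': array([-0.12257968, -0.13549482,  1.37023996])}
top {'fx': 481.80091502865173, 'fy': 481.80091502865173, 'cx': 253.03400673019723, 'cy': 197.89917399660587, 'rvec': array([ 2.21956605, -2.17005148,  0.0499415 ]), 'tvec': array([-0.01861672,  0.43665061,  1.38442269])}
```

View pics/scene0.png

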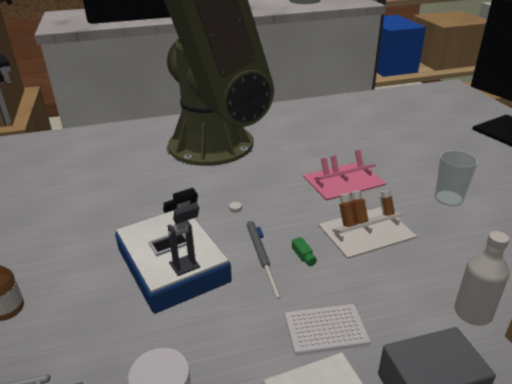

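View pics/top0.png

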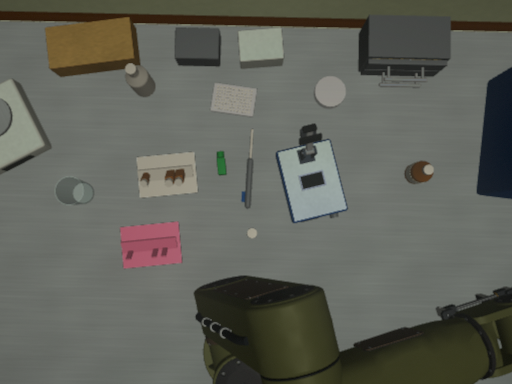

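Run:
```python
import cv2,numpy as np
t=cv2.imread("pics/top0.png");s=cv2.imread("pics/scene0.png")
f=lambda im,x0,y0,x1,y1,k:cv2.resize(im[y0:y1,x0:x1],None,fx=k,fy=k,interpolation=cv2.INTER_CUBIC)
a=f(t,130,145,205,205,8);b=f(t,270,115,355,230,5)
cv2.imwrite("pics/rt.png",a);cv2.imwrite("pics/mt.png",b)
cv2.imwrite("pics/rs.png",f(s,310,180,420,255,7));cv2.imwrite("pics/ms.png",f(s,105,180,240,305,4.5))
```

```text
(no output)
```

View pics/rt.png

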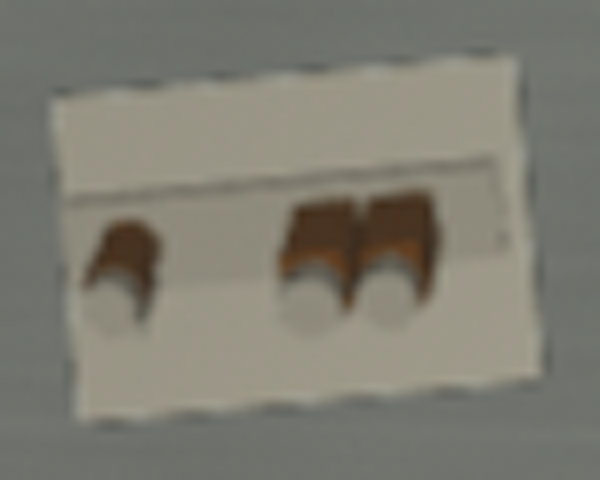

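View pics/mt.png

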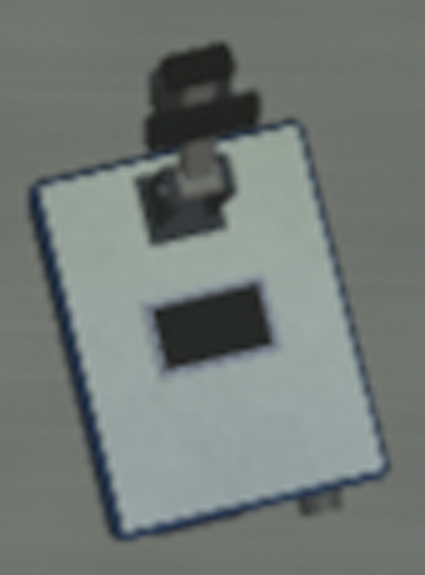

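View pics/rs.png

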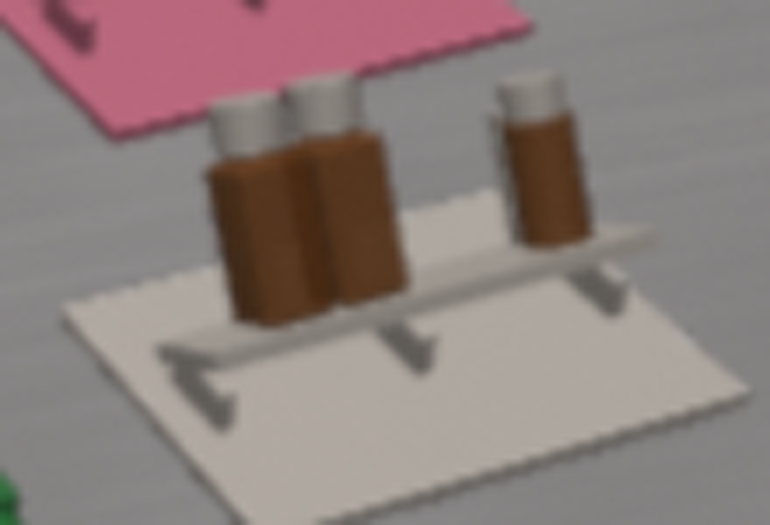

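View pics/ms.png

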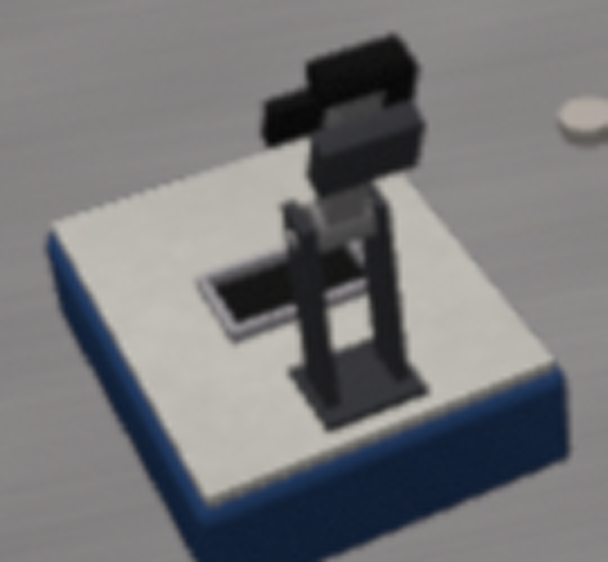

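```bash
cat > h.py <<'E'
import cv2,numpy as np
from station import ctrl
C={n:ctrl.calibration(n) for n in("scene","top")}
def ray(n,uv):
    c=C[n];R=cv2.Rodrigues(np.array(c["rvec"]))[0];t=np.array(c["tvec"])
    d=R.T@np.array([(uv[0]-c["cx"])/c["fx"],(uv[1]-c["cy"])/c["fy"],1.]);return -R.T@t,d/np.linalg.norm(d)
def onz(n,uv,z):
    o,d=ray(n,uv);return o+d*(z-o[2])/d[2]
def proj(n,P):
    c=C[n];K=np.array([[c["fx"],0,c["cx"]],[0,c["fy"],c["cy"]],[0,0,1.]])
    return cv2.projectPoints(np.atleast_2d(np.array(P,float)),np.array(c["rvec"]),np.array(c["tvec"]),K,None)[0][:,0]
def tri(us,ut):
    A=np.zeros((3,3));b=np.zeros(3);
    L=[ray("scene",us),ray("top",ut)]
    for o,d in L:
        M=np.eye(3)-np.outer(d,d);A+=M;b+=M@o
    p=np.linalg.solve(A,b);return p,[np.linalg.norm((np.eye(3)-np.outer(d,d))@(p-o)) for o,d in L]
E
python3 - <<'E'
from h import *
t=cv2.imread("pics/top0.png");hsv=cv2.cvtColor(t,cv2.COLOR_BGR2HSV)
print("pix rack/table/panel",hsv[160,150],hsv[205,150],hsv[200,310],t[160,150],t[205,150],t[200,310])
def rect(m,box,z,nm):
    x0,y0,x1,y1=box;mm=np.zeros_like(m);mm[y0:y1,x0:x1]=m[y0:y1,x0:x1]
    cs,_=cv2.findContours(mm,cv2.RETR_EXTERNAL,cv2.CHAIN_APPROX_NONE);c=max(cs,key=cv2.contourArea)
    r=cv2.minAreaRect(c);b=cv2.boxPoints(r);P=np.array([onz("top",p,z) for p in b])
    print(nm,r,"sizes",np.linalg.norm(P-np.roll(P,-1,0),axis=1),"ctr",P.mean(0));print(np.round(P,4).tolist())
    for i in range(4):
        d=P[(i+1)%4]-P[i];print(round(np.degrees(np.arctan2(d[1],d[0])),2),end=' ')
    print()
b,g,r=[t[:,:,i].astype(int) for i in range(3)]
rect(((r-b>4)*255).astype(np.uint8),(130,145,205,205),0.005,"rack")
rect((((t.max(2)>150))*255).astype(np.uint8),(270,130,355,230),0.056,"panel")
rect(((t.max(2)<70)*255).astype(np.uint8),(295,165,330,195),0.056,"trayfloor")
E
```

```text
pix rack/table/panel [ 24  32 152] [ 40  14 112] [ 88  19 163] [133 148 152] [106 112 110] [162 163 151]
rack ((166.54945373535156, 174.51913452148438), (42.28485870361328, 59.58751678466797), 84.5596694946289) sizes [0.17407023 0.12385689 0.17331996 0.12383625] ctr [0.49993727 0.24492393 0.005     ]
[[0.5511, 0.3391, 0.005], [0.5716, 0.1663, 0.005], [0.4487, 0.1511, 0.005], [0.4283, 0.3232, 0.005]]
-83.25 -172.95 96.74 7.39 
panel ((311.8235778808594, 180.29412841796875), (69.85025787353516, 51.90262222290039), 75.96376037597656) sizes [0.14629627 0.19634969 0.1452732  0.19615093] ctr [ 0.48822677 -0.17265952  0.056     ]
[[0.5636, -0.0768, 0.056], [0.6024, -0.2179, 0.056], [0.4126, -0.2681, 0.056], [0.3743, -0.1279, 0.056]]
-74.62 -165.18 105.31 15.11 
trayfloor ((311.9578552246094, 179.81739807128906), (11.767647743225098, 20.986888885498047), 77.00537872314453) sizes [0.05897847 0.03307483 0.05890855 0.03306255] ctr [ 0.48924569 -0.17307083  0.056     ]
[[0.498, -0.1405, 0.056], [0.5126, -0.1977, 0.056], [0.4805, -0.2056, 0.056], [0.4659, -0.1485, 0.056]]
-75.69 -166.14 104.3 13.98
```

Run:
```python
from h import *
for n,ut,us in(("b",(168.3,182.7),(356,191.5)),("a",(178.2,181.8),(344.6,194.1)),("v",(144,182.7),None)):
    print(n,onz("top",ut,.0889),tri(us,ut) if us else '')
yaw=np.radians(7.0);Rz=lambda a:np.array([[np.cos(a),-np.sin(a),0],[np.sin(a),np.cos(a),0],[0,0,1]])
pp=np.array([.49994,.24492,0])+Rz(yaw)@[0,-.03,.03]
print("pp",pp)
for n,dy in(("a",-.0135),("b",.0135)):
    P=[pp+Rz(yaw)@(np.array([0,dy,0])+h*np.array([-.5,0,.866])) for h in(0,.05,.068)]
    print(n,P[2]);print(proj("top",P).round(1).tolist());print(proj("scene",P).round(1).tolist())
# mixer/tray predicted corners in both
tc=np.array([.4890,-.1730,.056])
for yw in(14,15):
  R=Rz(np.radians(yw))
  Q=[tc+R@[sx*.022,sy*.035,.006] for sx,sy in((1,1),(1,-1),(-1,-1),(-1,1))]
  print(yw,proj("top",Q).round(1).tolist(),proj("scene",Q).round(1).tolist())
  print("hinge",proj("scene",[tc+R@[.072,0,.082]]),"tip2.0",proj("scene",[tc+R@[.072-.105*np.cos(2.),0,.082+.105*np.sin(2.)]]),proj("top",[tc+R@[.072-.105*np.cos(2.),0,.082+.105*np.sin(2.)]]))
s=cv2.imread("pics/scene0.png")
def draw(im,n,Ps,f):
    pass
```

```text
b [0.46957644 0.22386624 0.0889    ] (array([0.47011518, 0.22517407, 0.08769405]), [np.float64(0.0011551310545710029), np.float64(0.001155131054570944)])
a [0.47265447 0.19682265 0.0889    ] (array([0.47307868, 0.19788036, 0.08833626]), [np.float64(0.0010229009153537763), np.float64(0.001022900915353803)])
v [0.46808517 0.2904432  0.0889    ] 
pp [0.50359608 0.21514362 0.03      ]
a [0.47149475 0.19760068 0.088888  ]
[[180.1, 172.1], [178.5, 179.5], [177.9, 182.2]]
[[349.8, 225.1], [345.3, 201.9], [343.7, 193.6]]
b [0.46820428 0.22439943 0.088888  ]
[[170.7, 173.0], [168.8, 180.4], [168.1, 183.2]]
[[360.8, 221.9], [356.4, 199.0], [354.8, 190.7]]
14 [[298.2, 174.8], [322.6, 169.3], [326.2, 184.6], [301.7, 190.1]] [[189.8, 241.5], [155.0, 253.8], [147.3, 240.8], [181.1, 229.3]]
hinge [[178.38898718 229.76799788]] tip2.0 [[182.52487008 195.87225995]] [[309.90174097 127.70898422]]
15 [[298.1, 175.1], [322.4, 169.1], [326.3, 184.4], [301.9, 190.3]] [[189.9, 241.3], [155.3, 253.9], [147.2, 241.0], [180.8, 229.2]]
hinge [[179.06780857 229.53446066]] tip2.0 [[183.73732783 195.49195007]] [[309.09990393 127.89617948]]
```

```bash
cat >> h.py <<'E'
from scipy.spatial.transform import Rotation as Ro
def cur():
    o=ctrl.get_obs();return o,np.array(o["ee_pos"]),Ro.from_euler("xyz",o["eef_rot"])
def toolR(psi,tilt):  # x=-rack y, z leaning fwd by tilt
    a=Ro.from_euler("z",psi,degrees=True).as_matrix();t=np.radians(tilt)
    x=a@[0,-1,0];z=a@[np.sin(t),0,-np.cos(t)];return Ro.from_matrix(np.array([x,np.cross(z,x),z]).T)
def plan(P,R):
    o,p,r=cur()
    print("t",round(o["time_s"],2),"p",p.round(4),"grip",round(o["grip_width"],4),"F",np.round(o["force"],2),"q",np.round(o["qpos"],2))
    print(" shift first, now-tool mm:",(r.inv().apply(P-p)*1000).round(1)," turn deg:",(r.inv()*R).as_rotvec(degrees=True).round(2)," | shift in target tool:",(R.inv().apply(P-p)*1000).round(1))
PSI=6.8;RG=toolR(PSI,30);AX=-RG.as_matrix()[:,2];PP=np.array([.5045,.2153,.03])
MY=14.8;RT=toolR(MY,0);TC=np.array([.489,-.173,.056])
E
python3 - <<'E'
from h import *
print(AX);plan(np.array([.435,.207,.35]),RG);plan(PP+.14*AX,RG)
E
```

```text
[-0.49648275 -0.05920198  0.8660254 ]
t 0.1 p [ 0.1796 -0.5196  0.2219] grip 0.0936 F [0.63 0.52 0.26] q [-1.3   0.3   1.52 -0.    1.32 -0.07]
 shift first, now-tool mm: [-603.4 -478.8 -127.4]  turn deg: [29.89  3.27 11.97]  | shift in target tool: [-691.3 -358.2   58.9]
t 0.1 p [ 0.1796 -0.5196  0.2219] grip 0.0936 F [0.63 0.52 0.26] q [-1.3   0.3   1.52 -0.    1.32 -0.07]
 shift first, now-tool mm: [-603.2 -478.7   71.3]  turn deg: [29.89  3.27 11.97]  | shift in target tool: [-691.3 -258.8  231. ]
```

Emit:
{"method": "drive_tool", "body": {"increments": [[[0, 0, 0], [0, 0, -32], 1], [[0, 0, 0], [0, 0, -32], 1], [[0, 0, 0], [0, 0, -32], 1], [[0, 0, 0], [0, 0, -32], 1], [[0, 0, 0], [-38, -30, 0], 1], [[0, 0, 0], [-38, -30, 0], 1], [[0, 0, 0], [-38, -30, 0], 1], [[0, 0, 0], [-38, -30, 0], 1], [[0, 0, 0], [-38, -30, 0], 1], [[0, 0, 0], [-38, -30, 0], 1], [[0, 0, 0], [-38, -30, 0], 1], [[0, 0, 0], [-38, -30, 0], 1], [[0, 0, 0], [-38, -30, 0], 1], [[0, 0, 0], [-38, -30, 0], 1], [[0, 0, 0], [-38, -30, 0], 1], [[0, 0, 0], [-38, -30, 0], 1], [[0, 0, 0], [-38, -30, 0], 1], [[0, 0, 0], [-38, -30, 0], 1], [[0, 0, 0], [-38, -30, 0], 1], [[0, 0, 0], [-38, -30, 0], 1]]}}

```text
time_s: 2.6
ee_pos: [0.4349, 0.2133, 0.3502]
eef_rot: [3.141, -0.0, -1.238]
force: [0.6, -0.5, 0.6]
grip_width: 0.0938
```

Run:
```python
from h import *
plan(PP+.14*AX,RG)
```

```text
t 2.6 p [0.4349 0.2133 0.3502] grip 0.0938 F [ 0.64 -0.47  0.61] q [ 0.38  0.08  1.49 -0.    1.57  1.62]
 shift first, now-tool mm: [  6.    1.9 199. ]  turn deg: [29.9   3.21 12.  ]  | shift in target tool: [  6.3 100.1 172. ]
```

Emit:
{"method": "drive_tool", "body": {"increments": [[[5.98, 0.64, 2.4], [0, 0, 0], 1], [[5.98, 0.64, 2.4], [0, 0, 0], 1], [[5.98, 0.64, 2.4], [0, 0, 0], 1], [[5.98, 0.64, 2.4], [0, 0, 0], 1], [[5.98, 0.64, 2.4], [0, 0, 0], 1], [[0, 0, 0], [1, 17, 29], 1], [[0, 0, 0], [1, 17, 29], 1], [[0, 0, 0], [1, 17, 29], 1], [[0, 0, 0], [1, 17, 29], 1], [[0, 0, 0], [1, 17, 29], 1], [[0, 0, 0], [0, 0, 0], 1]]}}

```text
time_s: 3.98
ee_pos: [0.4333, 0.2061, 0.1804]
eef_rot: [-2.622, -0.001, -1.452]
force: [-0.3, 0.5, 0.9]
grip_width: 0.0941
```

Run:
```python
from h import *
plan(PP+.03*AX,RG)
t=ctrl.camera("top");s=ctrl.camera("scene")
f=lambda im,x0,y0,x1,y1,k:cv2.resize(im[y0:y1,x0:x1,::-1],None,fx=k,fy=k,interpolation=cv2.INTER_CUBIC)
cv2.imwrite("pics/g1.png",np.hstack([f(t,120,130,220,230,3.9),f(s,310,140,410,240,3.9)]))
```

```text
t 3.98 p [0.4333 0.2061 0.1804] grip 0.0941 F [-0.31  0.49  0.86] q [ 0.45 -0.04  2.09 -0.29  0.61  2.11]
 shift first, now-tool mm: [ -0.9  12.5 136.2]  turn deg: [ 0.23 -0.07  0.02]  | shift in target tool: [ -0.7  13.  136.2]
```

View pics/g1.png

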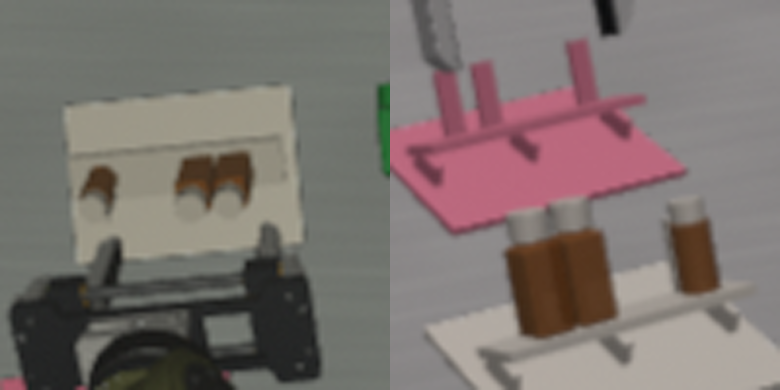

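Emit:
{"method": "drive_tool", "body": {"increments": [[[0.2, 0, 0], [-1, 13, 0], 1], [[0, 0, 0], [0, 0, 25], 1], [[0, 0, 0], [0, 0, 25], 1], [[0, 0, 0], [0, 0, 0], 1]]}}

```text
time_s: 4.58
ee_pos: [0.4474, 0.2091, 0.132]
eef_rot: [-2.616, -0.0, -1.452]
force: [-0.6, 0.7, 0.6]
grip_width: 0.0936
```

Run:
```python
from h import *
plan(PP+.03*AX,RG)
t=ctrl.camera("top");s=ctrl.camera("scene")
o,p,r=cur()
T=[p+r.apply([sx*.047,0,.017]) for sx in(-1,1)]
pt=proj("top",T);ps=proj("scene",T);print(pt,ps)
f=lambda im,x0,y0,x1,y1,k:cv2.resize(im[y0:y1,x0:x1,::-1],None,fx=k,fy=k,interpolation=cv2.INTER_CUBIC)
A=f(t,120,130,220,230,3.9);B=f(s,310,140,410,240,3.9)
for im,q,o in((A,pt,(120,130)),(B,ps,(310,140))):
    for u in q: cv2.circle(im,tuple(int(v) for v in (u-o)*3.9),3,(0,255,0),1)
cv2.imwrite("pics/g2.png",np.hstack([A,B]))
```

```text
t 4.58 p [0.4474 0.2091 0.132 ] grip 0.0936 F [-0.56  0.69  0.62] q [ 0.45  0.08  2.11 -0.36  0.48  2.18]
 shift first, now-tool mm: [ 0.5  1.5 87.1]  turn deg: [-0.13 -0.03 -0.01]  | shift in target tool: [ 0.6  1.3 87.1]
[[153.68589238 188.60554309]
 [188.67569376 185.23991139]] [[366.66670309 171.99903879]
 [327.73700415 181.57202628]]
```

View pics/g2.png

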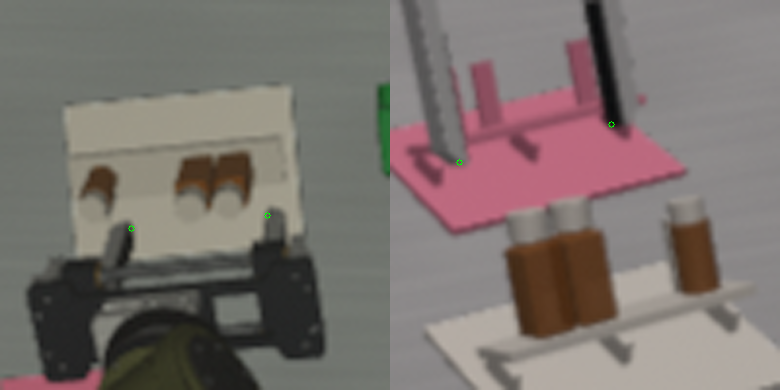

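Emit:
{"method": "drive_tool", "body": {"increments": [[[0, 0, 0], [0.5, 1.5, 10], 0.8], [[0, 0, 0], [0, 0, 15], 0.8], [[0, 0, 0], [0, 0, 15], 0.8], [[0, 0, 0], [0, 0, 15], 0.8], [[0, 0, 0], [0, 0, 15], 0.8], [[0, 0, 0], [0, 0, 12], 0.8], [[0, 0, 0], [0, 0, 5], 0.8], [[0, 0, 0], [0, 0, 0], 0.8]]}}

```text
time_s: 5.68
ee_pos: [0.4901, 0.2138, 0.0567]
eef_rot: [-2.614, 0.0, -1.452]
force: [-1.6, -0.7, -0.2]
grip_width: 0.075
```

Run:
```python
from h import *
plan(PP+.03*AX,RG)
t=ctrl.camera("top");s=ctrl.camera("scene")
f=lambda im,x0,y0,x1,y1,k:cv2.resize(im[y0:y1,x0:x1,::-1],None,fx=k,fy=k,interpolation=cv2.INTER_CUBIC)
A=f(t,120,130,220,230,3.9);B=f(s,310,160,410,260,3.9)
cv2.imwrite("pics/g3.png",np.hstack([A,B]))
```

```text
t 5.67 p [0.4901 0.2138 0.0567] grip 0.075 F [-1.64 -0.65 -0.18] q [ 0.41  0.31  2.06 -0.51  0.3   2.32]
 shift first, now-tool mm: [0.2 0.8 0.3]  turn deg: [-0.21  0.01 -0.02]  | shift in target tool: [0.2 0.8 0.3]
```

View pics/g3.png

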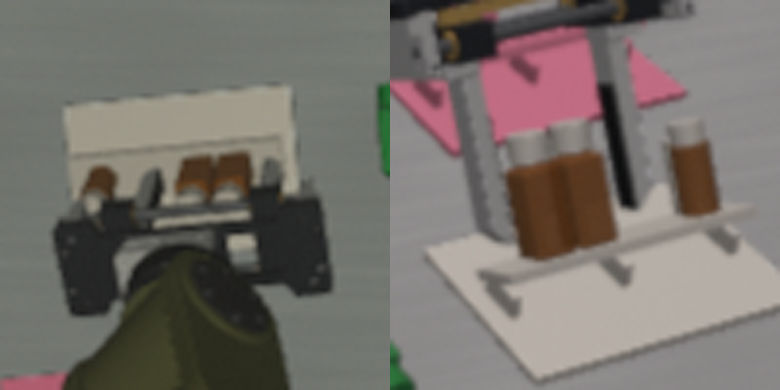

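Run:
```python
from h import *
o,p,r=cur()
M=r.as_matrix()
# bottle frame at grasp: tool y sign -> which is +x normal
print(M[:,1])
for nm,v in(("tip front inner L",[-.0375,-.008,.017]),("tip back",[-.0375,.008,.017]),("R front",[.0375,-.008,.017]),("R back",[.0375,.008,.017])):
    q=p+r.apply(v);print(nm,((proj("scene",[q])[0]-(310,160))*3.9).round(0),((proj("top",[q])[0]-(120,130))*3.9).round(0))
for sy in(-1,1):
  for sx in(-1,1):
    q=PP+RG.apply([sy*.0255,sx*.012,0]);print("bot",sy,sx,((proj("scene",[q])[0]-(310,160))*3.9).round(0),((proj("top",[q])[0]-(120,130))*3.9).round(0))
```

```text
[-0.85785821 -0.10191799 -0.50367849]
tip front inner L [242. 209.] [160. 166.]
tip back [226. 207.] [164. 186.]
R front [122. 242.] [263. 156.]
R back [107. 240.] [266. 176.]
bot -1 -1 [230. 239.] [179. 153.]
bot -1 1 [206. 236.] [184. 183.]
bot 1 -1 [148. 262.] [248. 147.]
bot 1 1 [126. 258.] [253. 176.]
```

Emit:
{"method": "drive_tool", "body": {"increments": [[[0, 0, 0], [0, 0, 0], 0.65], [[0, 0, 0], [0, 0, 0], 0.58], [[0, 0, 0], [0, 0, 0], 0.5], [[0, 0, 0], [0, 0, 0], 0.4], [[0, 0, 0], [0, 0, 0], 0.4], [[0, 0, 0], [0, 0, 0], 0.4]], "squeeze": 20}}

```text
time_s: 6.52
ee_pos: [0.4902, 0.2138, 0.0568]
eef_rot: [-2.614, 0.0, -1.452]
force: [-2.4, -1.2, 4.5]
grip_width: 0.0481
```

Emit:
{"method": "drive_tool", "body": {"increments": [[[0, 0, 0], [0, 0, -4], 0.4], [[0, 0, 0], [0, 0, -8], 0.4], [[0, 0, 0], [0, 0, -8], 0.4], [[0, 0, 0], [0, 0, -10], 0.4], [[0, 0, 0], [0, 0, 0], 0.4]]}}

```text
time_s: 7.15
ee_pos: [0.4749, 0.2121, 0.0834]
eef_rot: [-2.614, 0.0, -1.452]
force: [1.3, 0.7, 1.6]
grip_width: 0.0477
```

Run:
```python
from h import *
plan(PP+.03*AX,RG)
t=ctrl.camera("top");s=ctrl.camera("scene")
f=lambda im,x0,y0,x1,y1,k:cv2.resize(im[y0:y1,x0:x1,::-1],None,fx=k,fy=k,interpolation=cv2.INTER_CUBIC)
A=f(t,120,130,220,230,3.9);B=f(s,310,160,410,260,3.9)
cv2.imwrite("pics/g4.png",np.hstack([A,B]))
```

```text
t 7.15 p [0.4749 0.2121 0.0834] grip 0.0477 F [1.35 0.73 1.62] q [ 0.42  0.23  2.08 -0.45  0.36  2.26]
 shift first, now-tool mm: [ 0.3  1.  31.1]  turn deg: [-0.25  0.02 -0.02]  | shift in target tool: [ 0.3  0.9 31.1]
```

View pics/g4.png

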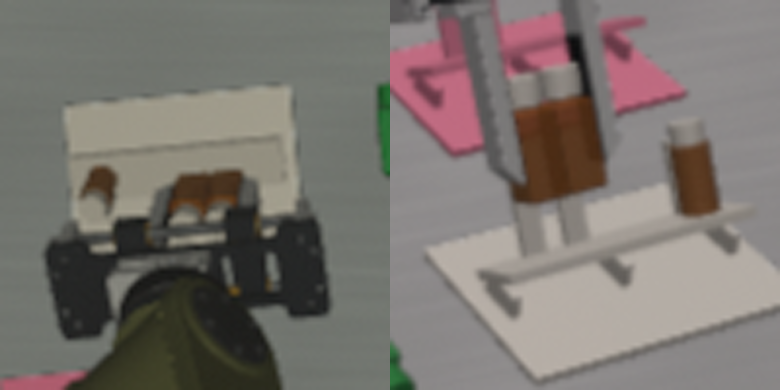

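Both bottles are out together and level (crop 510–605, 95–200 in the scene half). Continuing along the axis.

Emit:
{"method": "drive_tool", "body": {"increments": [[[0, 0, 0], [0, 0, -14], 0.4], [[0, 0, 0], [0, 0, -16], 0.4], [[0, 0, 0], [0, 0, -16], 0.4], [[0, 0, 0], [0, 0, -16], 0.4], [[0, 0, 0], [0, 0, -16], 0.4], [[0, 0, 0], [0, 0, 0], 0.4], [[0, 0, 0], [0, 0, 0], 0.4], [[0, 0, 0], [0, -8, -14], 0.4], [[0, 0, 0], [0, -8, -14], 0.4], [[0, 0, 0], [0, -8, -14], 0.4], [[0, 0, 0], [0, -8, -14], 0.4], [[0, 0, 0], [0, -8, -14], 0.4], [[0, 0, 0], [0, -8, -14], 0.4]]}}

```text
time_s: 8.88
ee_pos: [0.4355, 0.2071, 0.2463]
eef_rot: [-2.616, -0.0, -1.453]
force: [-0.7, -0.3, -0.7]
grip_width: 0.048
```

Run:
```python
from h import *
plan(TC+np.array([0,0,.19]),RT)
s=ctrl.camera("scene")
f=lambda im,x0,y0,x1,y1,k:cv2.resize(im[y0:y1,x0:x1,::-1],None,fx=k,fy=k,interpolation=cv2.INTER_CUBIC)
cv2.imwrite("pics/g5.png",f(s,290,80,430,260,3))
```

```text
t 8.88 p [0.4355 0.2071 0.2463] grip 0.048 F [-0.66 -0.3  -0.65] q [ 0.46 -0.12  2.   -0.24  0.77  2.04]
 shift first, now-tool mm: [383.7  -6.9   4.6]  turn deg: [-30.08  -2.13  -7.84]  | shift in target tool: [3.811e+02 4.540e+01 3.000e-01]
```

View pics/g5.png

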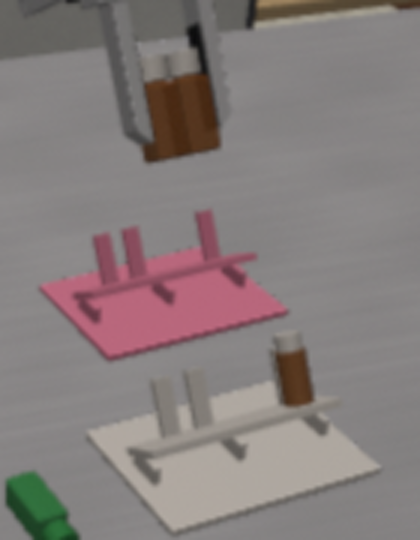

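Emit:
{"method": "drive_tool", "body": {"increments": [[[-2.01, -0.13, -0.54], [0, 0, 0], 0.4], [[-4.01, -0.285, -1.04], [0, 0, 0], 0.4], [[-4.01, -0.285, -1.04], [0, 0, 0], 0.4], [[-4.01, -0.285, -1.04], [0, 0, 0], 0.4], [[-4.01, -0.285, -1.04], [0, 0, 0], 0.4], [[-4.01, -0.285, -1.04], [0, 0, 0], 0.4], [[-4.01, -0.285, -1.04], [0, 0, 0], 0.4], [[-4.01, -0.285, -1.04], [0, 0, 0], 0.4], [[0, 0, 0], [0, 0, 0], 0.4]]}}

```text
time_s: 10.05
ee_pos: [0.4359, 0.2071, 0.2453]
eef_rot: [3.141, -0.0, -1.314]
force: [-0.2, 0.1, -1.6]
grip_width: 0.048
```

Emit:
{"method": "drive_tool", "body": {"increments": [[[0, 0, 0], [10, 1.2, 0], 0.4], [[0, 0, 0], [20, 2.4, 0], 0.4], [[0, 0, 0], [25, 3, 0], 0.4], [[0, 0, 0], [25, 3, 0], 0.4], [[0, 0, 0], [25, 3, 0], 0.4], [[0, 0, 0], [25, 3, 0], 0.4], [[0, 0, 0], [25, 3, 0], 0.4], [[0, 0, 0], [25, 3, 0], 0.4], [[0, 0, 0], [25, 3, 0], 0.4], [[0, 0, 0], [25, 3, 0], 0.4], [[0, 0, 0], [25, 3, 0], 0.4], [[0, 0, 0], [25, 3, 0], 0.4], [[0, 0, 0], [25, 3, 0], 0.4], [[0, 0, 0], [25, 3, 0], 0.4], [[0, 0, 0], [25, 3, 0], 0.4], [[0, 0, 0], [20, 2.4, 0], 0.4], [[0, 0, 0], [6, 0.5, 0], 0.4], [[0, 0, 0], [0, 0, 0], 0.4]]}}

```text
time_s: 12.3
ee_pos: [0.4886, -0.1727, 0.2465]
eef_rot: [-3.14, 0.0, -1.313]
force: [-1.0, 0.3, -1.4]
grip_width: 0.0478
```

Run:
```python
from h import *
plan(TC+np.array([0,0,.19]),RT)
t=ctrl.camera("top");s=ctrl.camera("scene")
f=lambda im,x0,y0,x1,y1,k:cv2.resize(im[y0:y1,x0:x1,::-1],None,fx=k,fy=k,interpolation=cv2.INTER_CUBIC)
A=f(t,260,120,360,240,3.9);B=f(s,110,130,210,250,3.9)
cv2.imwrite("pics/p1.png",np.hstack([A,B]))
```

```text
t 12.3 p [ 0.4886 -0.1727  0.2465] grip 0.0478 F [-1.01  0.29 -1.43] q [-0.41  0.21  1.58  0.    1.35  0.9 ]
 shift first, now-tool mm: [ 0.3 -0.3  0.5]  turn deg: [-0.09  0.02 -0.03]  | shift in target tool: [ 0.3 -0.3  0.5]
```

View pics/p1.png

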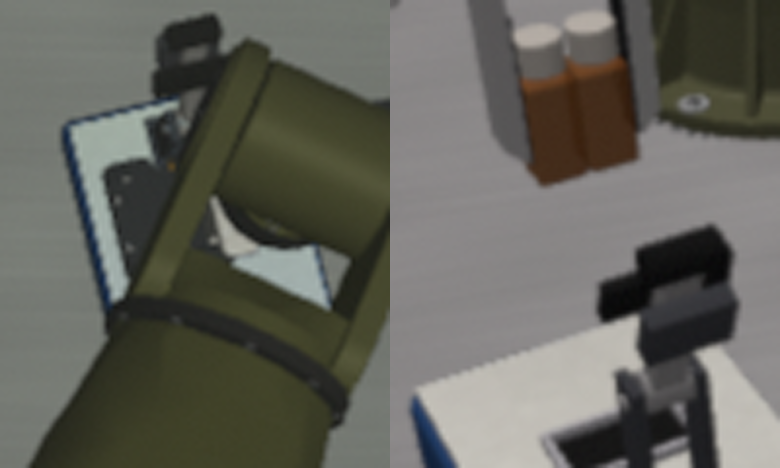

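Run:
```python
from h import *
for z in(.3,.35,.4,.45,.5,.55): print(z,onz("top",(325,130),z).round(3),onz("top",(310,170),z).round(3))
o,p,r=cur()
for h in(-.03,.02,.038):
  print(h,[((proj("scene",[p+RT.apply([a*.024,b*.012,-h])])[0]-(110,130))*3.9).round(0).tolist() for a in(-1,0,1) for b in(-1,1)])
s=ctrl.camera("scene");t=ctrl.camera("top")
cv2.imwrite("pics/full2.png",np.hstack([cv2.resize(s[:,:,::-1],None,fx=.78,fy=.78),cv2.resize(t[:,:,::-1],None,fx=.78,fy=.78)]))
cv2.imwrite("pics/z2.png",cv2.resize(s[90:200,120:200,::-1],None,fx=5,fy=5,interpolation=cv2.INTER_CUBIC))
print([((proj("scene",[p+RT.apply([a*.024,b*.012,.030])])[0]-(120,90))*5).round(0).tolist() for a in(-1,0,1) for b in(-1,1)])
```

```text
0.3 [ 0.583 -0.173  0.3  ] [ 0.49  -0.139  0.3  ]
0.35 [ 0.574 -0.165  0.35 ] [ 0.484 -0.134  0.35 ]
0.4 [ 0.564 -0.158  0.4  ] [ 0.479 -0.128  0.4  ]
0.45 [ 0.554 -0.151  0.45 ] [ 0.474 -0.122  0.45 ]
0.5 [ 0.545 -0.144  0.5  ] [ 0.468 -0.117  0.5  ]
0.55 [ 0.535 -0.137  0.55 ] [ 0.463 -0.111  0.55 ]
-0.03 [[250.0, 161.0], [230.0, 138.0], [199.0, 176.0], [180.0, 152.0], [147.0, 191.0], [129.0, 167.0]]
0.02 [[237.0, 62.0], [217.0, 40.0], [185.0, 76.0], [165.0, 54.0], [131.0, 90.0], [112.0, 67.0]]
0.038 [[232.0, 24.0], [212.0, 3.0], [179.0, 38.0], [160.0, 17.0], [125.0, 52.0], [106.0, 30.0]]
[[270.0, 406.0], [245.0, 377.0], [205.0, 425.0], [181.0, 395.0], [139.0, 445.0], [116.0, 414.0]]
```

View pics/full2.png

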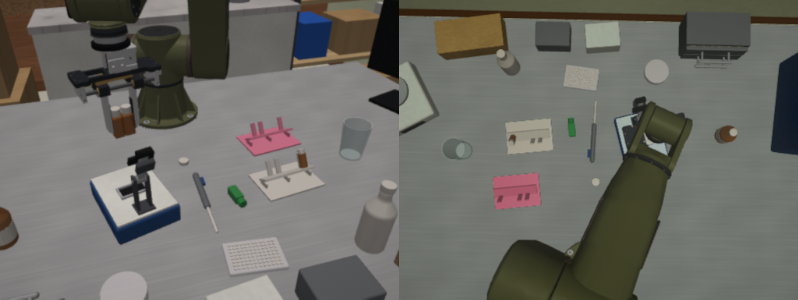

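View pics/z2.png

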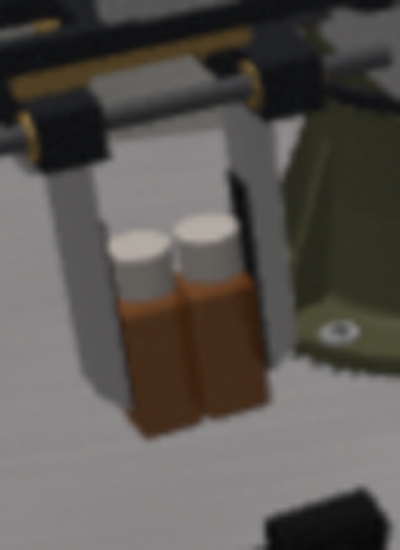

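Emit:
{"method": "drive_tool", "body": {"increments": [[[0, 0, 0], [0, 0, 10], 0.4], [[0, 0, 0], [0, 0, 18], 0.4], [[0, 0, 0], [0, 0, 18], 0.4], [[0, 0, 0], [0, 0, 18], 0.4], [[0, 0, 0], [0, 0, 18], 0.4], [[0, 0, 0], [0, 0, 18], 0.4], [[0, 0, 0], [0, 0, 18], 0.4], [[0, 0, 0], [0, 0, 12], 0.4], [[0, 0, 0], [0, 0, 8], 0.4], [[0, 0, 0], [0, 0, 0], 0.4], [[0, 0, 0], [0, 0, 0], 0.4]]}}

```text
time_s: 13.88
ee_pos: [0.4892, -0.1727, 0.1091]
eef_rot: [-3.139, -0.0, -1.312]
force: [0.1, 0.3, -1.3]
grip_width: 0.0474
```

Run:
```python
from h import *
plan(TC+np.array([0,0,.03]),RT)
o,p,r=cur()
s=ctrl.camera("scene");t=ctrl.camera("top")
A=cv2.resize(s[150:270,130:210,::-1],None,fx=5,fy=5,interpolation=cv2.INTER_CUBIC)
for a in(-1,1):
  for b in (-1,1):
    u=(proj("scene",[TC+RT.apply([a*.031,b*.018,-.006])])[0]-(130,150))*5; cv2.circle(A,tuple(int(v) for v in u),3,(0,255,0),1)
    u=(proj("scene",[p+RT.apply([a*.024,b*.012,.028])])[0]-(130,150))*5; cv2.circle(A,tuple(int(v) for v in u),3,(0,0,255),1)
cv2.imwrite("pics/z3.png",A)
```

```text
t 13.88 p [ 0.4892 -0.1727  0.1091] grip 0.0474 F [ 0.12  0.31 -1.33] q [-0.41  0.36  1.73  0.    1.05  0.9 ]
 shift first, now-tool mm: [ 0.2  0.3 23.1]  turn deg: [-0.12 -0.01  0.  ]  | shift in target tool: [ 0.2  0.2 23.1]
```

View pics/z3.png

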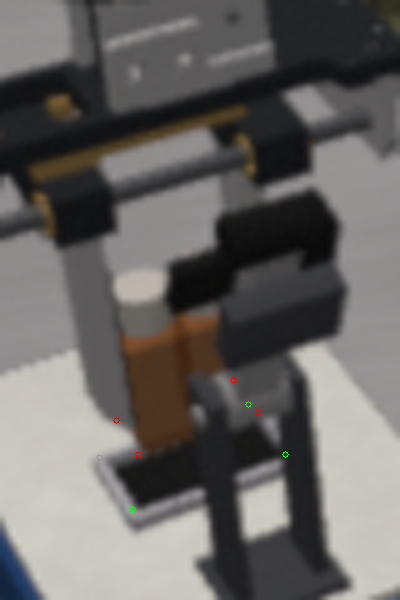

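Emit:
{"method": "drive_tool", "body": {"increments": [[[0, 0, 0], [1, -1, 5], 0.4], [[0, 0, 0], [0, 0, 5], 0.4], [[0, 0, 0], [0, 0, 4], 0.4], [[0, 0, 0], [0, 0, 3], 0.4], [[0, 0, 0], [0, 0, 2], 0.4], [[0, 0, 0], [0, 0, 1], 0.4], [[0, 0, 0], [0, 0, 0], 0.4], [[0, 0, 0], [0, 0, 0], 0.4]]}}

```text
time_s: 14.98
ee_pos: [0.4902, -0.1734, 0.0887]
eef_rot: [-3.14, 0.0, -1.313]
force: [0.7, -0.3, -1.3]
grip_width: 0.0479
```

Run:
```python
from h import *
plan(TC+np.array([0,0,.03]),RT)
s=ctrl.camera("scene")
cv2.imwrite("pics/z4.png",cv2.resize(s[190:270,130:210,::-1],None,fx=7,fy=7,interpolation=cv2.INTER_CUBIC))
```

```text
t 14.97 p [ 0.4902 -0.1734  0.0887] grip 0.0479 F [ 0.66 -0.31 -1.25] q [-0.41  0.39  1.74  0.    1.01  0.9 ]
 shift first, now-tool mm: [-0.7  1.1  2.7]  turn deg: [-0.09  0.01 -0.  ]  | shift in target tool: [-0.7  1.1  2.7]
```

View pics/z4.png

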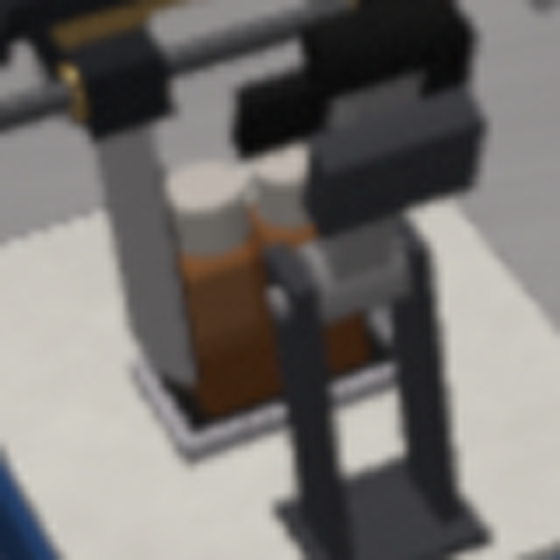

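The pair is inside the tray opening: front corner of bottle_a at crop (203,415), tray inner corner at about (195,430). Now I'll creep down.

Emit:
{"method": "drive_tool", "body": {"increments": [[[0, 0, 0], [0, 0, 1], 0.4], [[0, 0, 0], [0, 0, 0.5], 0.4], [[0, 0, 0], [0, 0, 0], 0.4], [[0, 0, 0], [0, 0, 0], 0.4]]}}

```text
time_s: 15.52
ee_pos: [0.4902, -0.1734, 0.0871]
eef_rot: [-3.14, 0.0, -1.313]
force: [-0.3, 0.6, -1.0]
grip_width: 0.0481
```

Emit:
{"method": "drive_tool", "body": {"increments": [[[0, 0, 0], [0, 0, 1], 0.4], [[0, 0, 0], [0, 0, 0], 0.4], [[0, 0, 0], [0, 0, 0], 0.4]]}}

```text
time_s: 15.9
ee_pos: [0.4903, -0.1734, 0.0865]
eef_rot: [-3.14, 0.0, -1.313]
force: [-2.2, 1.1, 5.2]
grip_width: 0.0479
```

Emit:
{"method": "drive_tool", "body": {"increments": [[[0, 0, 0], [0, 0, 0], 0.51], [[0, 0, 0], [0, 0, 0], 0.53], [[0, 0, 0], [0, 0, 0], 0.55], [[0, 0, 0], [0, 0, 0], 0.58], [[0, 0, 0], [0, 0, 0], 0.62], [[0, 0, 0], [0, 0, 0], 0.68], [[0, 0, 0], [0, 0, 0], 0.75], [[0, 0, 0], [0, 0, 0], 0.8], [[0, 0, 0], [0, 0, 0], 0.8], [[0, 0, 0], [0, 0, 0], 0.8]]}}

```text
time_s: 17.15
ee_pos: [0.4902, -0.1734, 0.0861]
eef_rot: [-3.14, 0.0, -1.313]
force: [0.7, -0.4, -0.5]
grip_width: 0.075
```

Run:
```python
from h import *
plan(TC+np.array([0,0,.03]),RT)
s=ctrl.camera("scene")
cv2.imwrite("pics/z5.png",cv2.resize(s[190:270,130:210,::-1],None,fx=7,fy=7,interpolation=cv2.INTER_CUBIC))
```

```text
t 17.15 p [ 0.4902 -0.1734  0.0861] grip 0.075 F [ 0.74 -0.37 -0.53] q [-0.41  0.39  1.74  0.    1.01  0.9 ]
 shift first, now-tool mm: [-0.7  1.   0.1]  turn deg: [-0.09  0.02 -0.01]  | shift in target tool: [-0.7  1.   0.1]
```

View pics/z5.png

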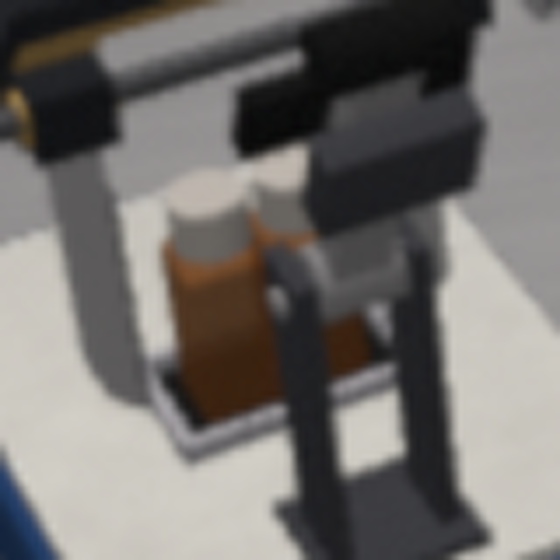

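Emit:
{"method": "drive_tool", "body": {"increments": [[[0, 0, 0], [0, 0, -5], 0.8], [[0, 0, 0], [0, 0, -10], 0.8], [[0, 0, 0], [0, 0, -20], 0.8], [[0, 0, 0], [0, 0, -25], 0.8], [[0, 0, 0], [0, 0, -30], 0.5], [[0, 0, 0], [0, 0, -30], 0.2], [[0, 0, 0], [0, 0, -30], 0], [[0, 0, 0], [0, 0, -30], 0], [[0, 0, 0], [0, 0, -25], 0], [[0, 0, 0], [0, 0, -15], 0], [[0, 0, 0], [0, 0, 0], 0]]}}

```text
time_s: 18.58
ee_pos: [0.49, -0.1736, 0.3069]
eef_rot: [-3.139, -0.001, -1.312]
force: [0.2, -0.3, -0.4]
grip_width: 0.0089
```

Run:
```python
from h import *
Rz=Ro.from_euler("z",MY,degrees=True)
tip=TC+Rz.apply([.072-.105*np.cos(2),0,.082+.105*np.sin(2)]);print("tip",tip)
plan(tip+Rz.apply([.055,0,.07]),RT)
s=ctrl.camera("scene");t=ctrl.camera("top")
print(proj("scene",[tip]),proj("top",[tip]))
A=cv2.resize(s[140:260,110:210,::-1],None,fx=3.9,fy=3.9,interpolation=cv2.INTER_CUBIC)
B=cv2.resize(t[110:230,260:360,::-1],None,fx=3.9,fy=3.9,interpolation=cv2.INTER_CUBIC)
for im,n,o in((A,"scene",(110,140)),(B,"top",(260,110))):
    cv2.circle(im,tuple(int(v) for v in (proj(n,[tip])[0]-o)*3.9),4,(0,255,0),1)
cv2.imwrite("pics/c1.png",np.hstack([A,B]))
```

```text
tip [ 0.60085704 -0.1434461   0.23347623]
t 18.57 p [ 0.49   -0.1736  0.3069] grip 0.0089 F [ 0.21 -0.27 -0.45] q [-0.41  0.18  1.48  0.    1.48  0.9 ]
 shift first, now-tool mm: [  -0.8 -169.9    3.8]  turn deg: [-0.15 -0.03 -0.  ]  | shift in target tool: [  -0.8 -169.9    3.4]
[[183.49577318 195.56880937]] [[309.26000179 127.85762921]]
```

View pics/c1.png

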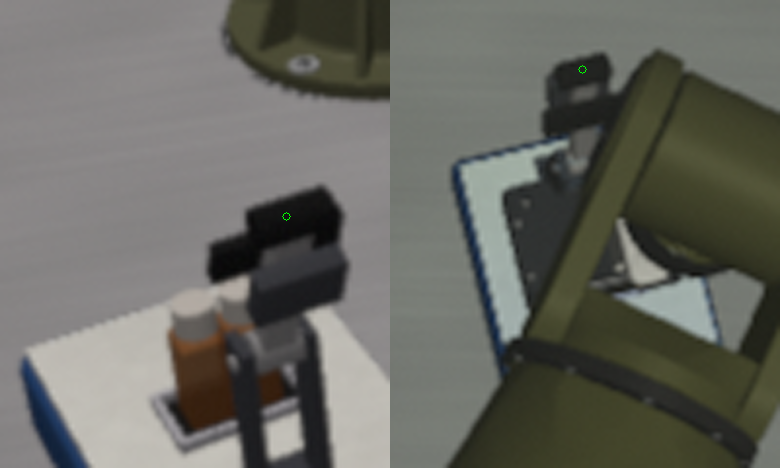

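Emit:
{"method": "drive_tool", "body": {"increments": [[[0, 0, 0], [0, -10, 0], 0], [[0, 0, 0], [0, -20, 0], 0], [[0, 0, 0], [0, -25, 0], 0], [[0, 0, 0], [0, -25, 0], 0], [[0, 0, 0], [0, -25, 0], 0], [[0, 0, 0], [0, -25, 0], 0], [[0, 0, 0], [0, -25, 0], 0], [[0, 0, 0], [0, -15, 0], 0], [[0, 0, 0], [0, 0, 0], 0]]}}

```text
time_s: 19.8
ee_pos: [0.6549, -0.1295, 0.3047]
eef_rot: [3.141, 0.001, -1.312]
force: [-0.3, -0.2, -0.0]
grip_width: 0.0006
```

Run:
```python
from h import *
Rz=Ro.from_euler("z",MY,degrees=True)
tip=TC+Rz.apply([.072-.105*np.cos(2),0,.082+.105*np.sin(2)])
plan(tip+Rz.apply([.055,0,.006]),RT)
s=ctrl.camera("scene");t=ctrl.camera("top")
A=cv2.resize(s[110:260,110:210,::-1],None,fx=3.9,fy=3.9,interpolation=cv2.INTER_CUBIC)
B=cv2.resize(t[90:240,260:360,::-1],None,fx=3.9,fy=3.9,interpolation=cv2.INTER_CUBIC)
cv2.imwrite("pics/c2.png",np.hstack([A,B]))
```

```text
t 19.8 p [ 0.6549 -0.1295  0.3047] grip 0.0006 F [-0.3  -0.19 -0.04] q [-0.25  0.54  1.    0.    1.6   1.06]
 shift first, now-tool mm: [-0.2  0.8 65.2]  turn deg: [0.01 0.08 0.04]  | shift in target tool: [-0.3  0.8 65.2]
```

View pics/c2.png

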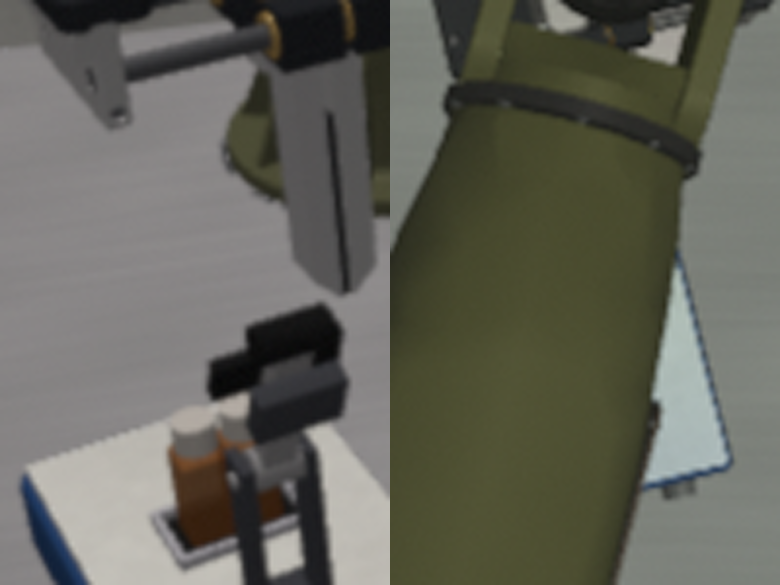

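Emit:
{"method": "drive_tool", "body": {"increments": [[[0, 0, 0], [0, 0, 10], 0], [[0, 0, 0], [0, 0, 15], 0], [[0, 0, 0], [0, 0, 15], 0], [[0, 0, 0], [0, 0, 15], 0], [[0, 0, 0], [0, 0, 10], 0], [[0, 0, 0], [0, 0, 0], 0], [[0, 0, 0], [0, 6, 0], 0], [[0, 0, 0], [0, 6, 0], 0], [[0, 0, 0], [0, 6, 0], 0], [[0, 0, 0], [0, 6, 0], 0], [[0, 0, 0], [0, 6, 0], 0], [[0, 0, 0], [0, 0, 0], 0]]}}

```text
time_s: 21.4
ee_pos: [0.625, -0.1379, 0.2415]
eef_rot: [-3.14, 0.0, -1.313]
force: [1.1, -1.1, -0.0]
grip_width: 0.0011
```

Run:
```python
from h import *
Rz=Ro.from_euler("z",MY,degrees=True)
tip=TC+Rz.apply([.072-.105*np.cos(2),0,.082+.105*np.sin(2)])
plan(tip+Rz.apply([.017,0,.006]),RT)
s=ctrl.camera("scene")
cv2.imwrite("pics/c3.png",cv2.resize(s[110:260,110:250,::-1],None,fx=3.9,fy=3.9,interpolation=cv2.INTER_CUBIC))
```

```text
t 21.4 p [ 0.625  -0.1379  0.2415] grip 0.0011 F [ 1.09 -1.06 -0.01] q [-0.27  0.49  1.21  0.    1.44  1.04]
 shift first, now-tool mm: [-0.8  7.8  2. ]  turn deg: [-0.1   0.02 -0.02]  | shift in target tool: [-0.8  7.8  2. ]
```

View pics/c3.png

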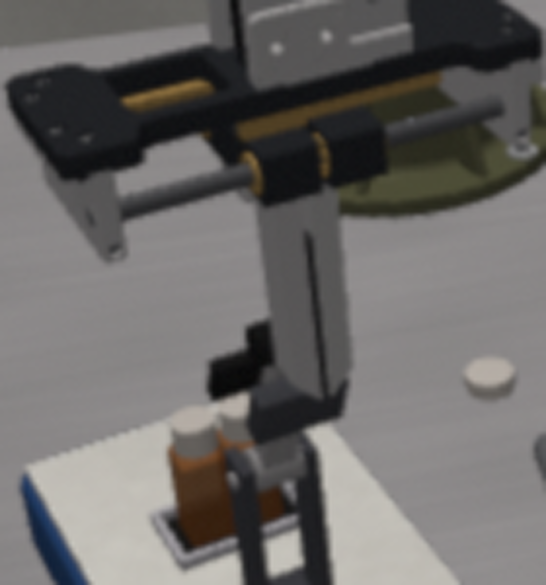

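Emit:
{"method": "drive_tool", "body": {"increments": [[[0, 0, 0], [2, 5, 0], 0], [[0, 0, 0], [1, 5, 0], 0], [[0, 0, 0], [0, 5, 0], 0], [[0, 0, 0], [0, 5, 0], 0], [[0, 0, 0], [0, 5, 0], 0], [[0, 0, 0], [0, 5, 0], 0], [[0, 0, 0], [0, 0, 0], 0]]}}

```text
time_s: 22.32
ee_pos: [0.5967, -0.1484, 0.2412]
eef_rot: [-3.14, 0.0, -1.313]
force: [0.5, -0.1, -0.5]
grip_width: 0.0003
```

Run:
```python
from h import *
Rz=Ro.from_euler("z",MY,degrees=True)
hx=TC+Rz.apply([.072,0,.082])
plan(hx+Rz.apply([.017,0,.1]),RT)
s=ctrl.camera("scene")
cv2.imwrite("pics/c4.png",cv2.resize(s[110:260,110:250,::-1],None,fx=3.9,fy=3.9,interpolation=cv2.INTER_CUBIC))
```

```text
t 22.32 p [ 0.5967 -0.1484  0.2412] grip 0.0003 F [ 0.54 -0.11 -0.46] q [-0.3   0.43  1.3   0.    1.41  1.01]
 shift first, now-tool mm: [-3.7 21.4  3.2]  turn deg: [-0.07  0.03 -0.02]  | shift in target tool: [-3.7 21.4  3.2]
```

View pics/c4.png

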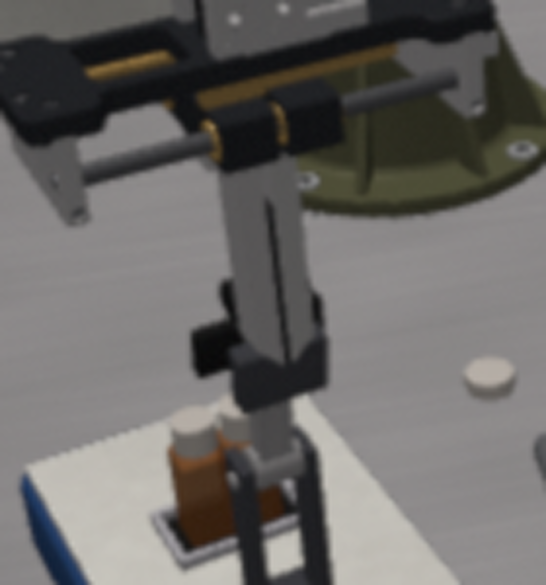

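Emit:
{"method": "drive_tool", "body": {"increments": [[[0, 0, 0], [0, 5, 0], 0], [[0, 0, 0], [0, 5, 0], 0], [[0, 0, 0], [0, 5, 0], 0], [[0, 0, 0], [0, 5, 0], 0], [[0, 0, 0], [0, 5, 0], 0], [[0, 0, 0], [0, 5, 0], 0], [[0, 0, 0], [0, 5, 0], 0], [[0, 0, 0], [0, 0, 0], 0]]}}

```text
time_s: 23.38
ee_pos: [0.5634, -0.1574, 0.2434]
eef_rot: [-3.137, -0.001, -1.313]
force: [-0.1, 2.3, 13.1]
grip_width: 0.0005
```

Run:
```python
from h import *
Rz=Ro.from_euler("z",MY,degrees=True)
hx=TC+Rz.apply([.072,0,.082])
plan(hx+Rz.apply([.017,0,.1]),RT)
s=ctrl.camera("scene")
cv2.imwrite("pics/c5.png",cv2.resize(s[110:260,110:250,::-1],None,fx=3.9,fy=3.9,interpolation=cv2.INTER_CUBIC))
```

```text
t 23.38 p [ 0.5634 -0.1574  0.2434] grip 0.0005 F [-0.11  2.28 13.13] q [-0.34  0.36  1.39  0.    1.38  0.98]
 shift first, now-tool mm: [ -3.9 -13.1   5.4]  turn deg: [-0.26 -0.08 -0.01]  | shift in target tool: [ -3.9 -13.1   5.4]
```

View pics/c5.png

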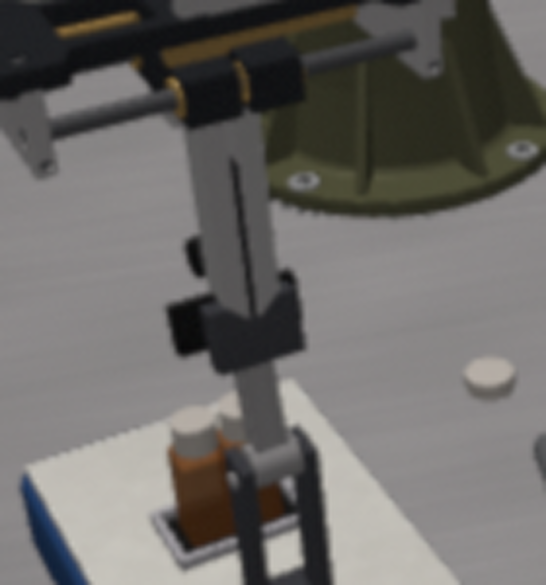

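Emit:
{"method": "drive_tool", "body": {"increments": [[[0, 0, 0], [0, 0, -2], 0], [[0, 0, 0], [0, 0, -2], 0], [[0, 0, 0], [0, 0, -1], 0], [[0, 0, 0], [0, 0, 0], 0]]}}

```text
time_s: 23.92
ee_pos: [0.5631, -0.1572, 0.246]
eef_rot: [-3.14, 0.001, -1.313]
force: [0.0, 0.7, -0.1]
grip_width: 0.0005
```

Run:
```python
from h import *
plan(TC,RT)
s=ctrl.camera("scene")
cv2.imwrite("pics/c6.png",cv2.resize(s[110:260,110:250,::-1],None,fx=3.9,fy=3.9,interpolation=cv2.INTER_CUBIC))
```

```text
t 23.93 p [ 0.5631 -0.1572  0.246 ] grip 0.0005 F [ 0.    0.74 -0.09] q [-0.34  0.36  1.39  0.    1.39  0.98]
 shift first, now-tool mm: [ -3.6  75.9 189.9]  turn deg: [-0.07  0.03 -0.  ]  | shift in target tool: [ -3.7  75.7 190. ]
```

View pics/c6.png

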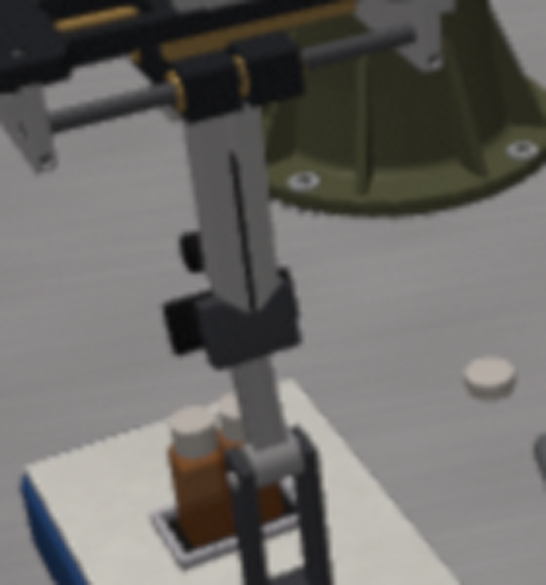

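Emit:
{"method": "drive_tool", "body": {"increments": [[[0, 0, 0], [0, 4, -1], 0], [[0, 0, 0], [0, 4, -1], 0], [[0, 0, 0], [0, 4, 0], 0], [[0, 0, 0], [0, 0, 0], 0], [[0, 0, 0], [0, 0, 0], 0]]}}

```text
time_s: 24.6
ee_pos: [0.5516, -0.1603, 0.2482]
eef_rot: [-3.14, 0.0, -1.313]
force: [-0.1, 0.2, -0.4]
grip_width: 0.0007
```

Run:
```python
from h import *
plan(TC,RT)
s=ctrl.camera("scene")
cv2.imwrite("pics/c7.png",cv2.resize(s[110:260,110:250,::-1],None,fx=3.9,fy=3.9,interpolation=cv2.INTER_CUBIC))
```

```text
t 24.6 p [ 0.5516 -0.1603  0.2482] grip 0.0007 F [-0.12  0.15 -0.4 ] q [-0.35  0.34  1.41  0.    1.39  0.97]
 shift first, now-tool mm: [ -3.7  64.1 192.1]  turn deg: [-0.09  0.02 -0.01]  | shift in target tool: [ -3.7  63.8 192.2]
```

View pics/c7.png

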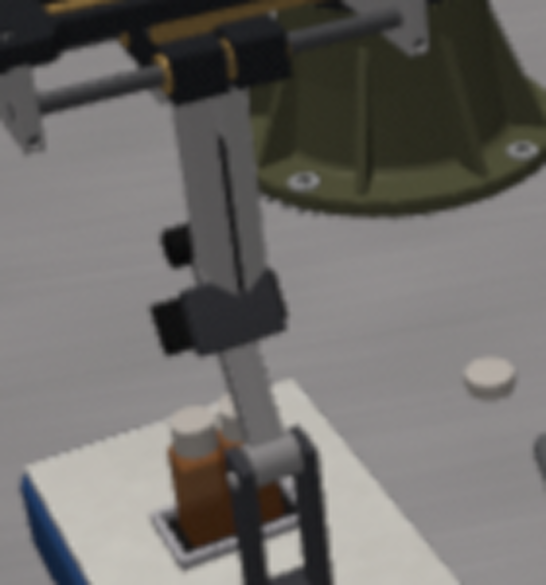

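Emit:
{"method": "drive_tool", "body": {"increments": [[[0, 0, 0], [0, 0, 0], 0], [[0, 0, 0], [0, 0, 0], 0], [[0, 0, 0], [0, 0, 0], 0], [[0, 0, 0], [0, 0, 0], 0], [[0, 0, 0], [0, 0, 0], 0], [[0, 0, 0], [0, 0, 0], 0]]}}

```text
time_s: 25.4
ee_pos: [0.5516, -0.1603, 0.2482]
eef_rot: [-3.14, 0.0, -1.313]
force: [0.0, -0.0, 0.1]
grip_width: 0.0005
```

Run:
```python
from h import *
plan(TC,RT)
s=ctrl.camera("scene")
cv2.imwrite("pics/c8.png",cv2.resize(s[110:260,110:250,::-1],None,fx=3.9,fy=3.9,interpolation=cv2.INTER_CUBIC))
```

```text
t 25.4 p [ 0.5516 -0.1603  0.2482] grip 0.0005 F [ 0.03 -0.    0.07] q [-0.35  0.34  1.41  0.    1.39  0.97]
 shift first, now-tool mm: [ -3.7  64.1 192.1]  turn deg: [-0.09  0.02 -0.  ]  | shift in target tool: [ -3.7  63.8 192.2]
```

View pics/c8.png

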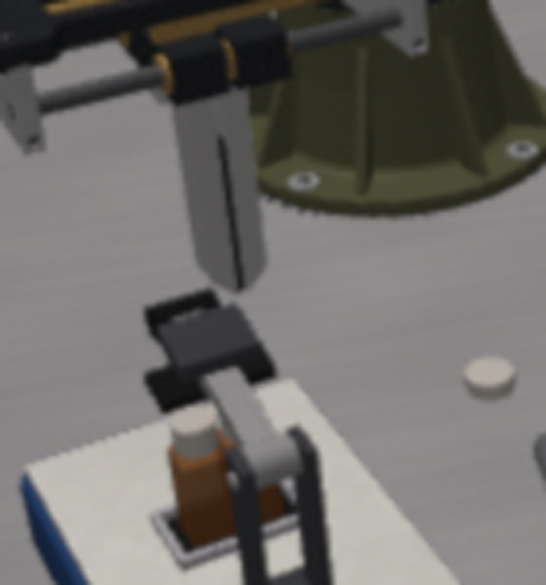

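It is swinging down by itself, and the finger is clear of it. I'll raise the tool and wait.

Emit:
{"method": "drive_tool", "body": {"increments": [[[0, 0, 0], [0, 0, -15], 0], [[0, 0, 0], [0, 0, -20], 0], [[0, 0, 0], [0, -20, -20], 0], [[0, 0, 0], [0, -20, -20], 0], [[0, 0, 0], [0, 0, 0], 0], [[0, 0, 0], [0, 0, 0], 0], [[0, 0, 0], [0, 0, 0], 0], [[0, 0, 0], [0, 0, 0], 0], [[0, 0, 0], [0, 0, 0], 0], [[0, 0, 0], [0, 0, 0], 0], [[0, 0, 0], [0, 0, 0], 0], [[0, 0, 0], [0, 0, 0], 0], [[0, 0, 0], [0, 0, 0], 0], [[0, 0, 0], [0, 0, 0], 0], [[0, 0, 0], [0, 0, 0], 0], [[0, 0, 0], [0, 0, 0], 0]]}}

```text
time_s: 27.45
ee_pos: [0.5902, -0.1501, 0.3232]
eef_rot: [-3.14, 0.0, -1.313]
force: [0.7, -0.8, 0.6]
grip_width: 0.0008
```

Run:
```python
from h import *
Rz=Ro.from_euler("z",MY,degrees=True)
tip=TC+Rz.apply([.072-.105,0,.082])
s=ctrl.camera("scene");t=ctrl.camera("top")
print(ctrl.get_obs()["time_s"],((proj("scene",[tip])[0]-(110,170))*5))
A=cv2.resize(s[170:280,110:220,::-1],None,fx=5,fy=5,interpolation=cv2.INTER_CUBIC)
cv2.circle(A,tuple(int(v) for v in (proj("scene",[tip])[0]-(110,170))*5),4,(0,255,0),1)
cv2.imwrite("pics/f1.png",A)
cv2.imwrite("pics/f2.png",cv2.resize(s[140:280,110:430,::-1],None,fx=2.4,fy=2.4))
```

```text
27.55 [236.42848066 151.43517512]
```

View pics/f1.png

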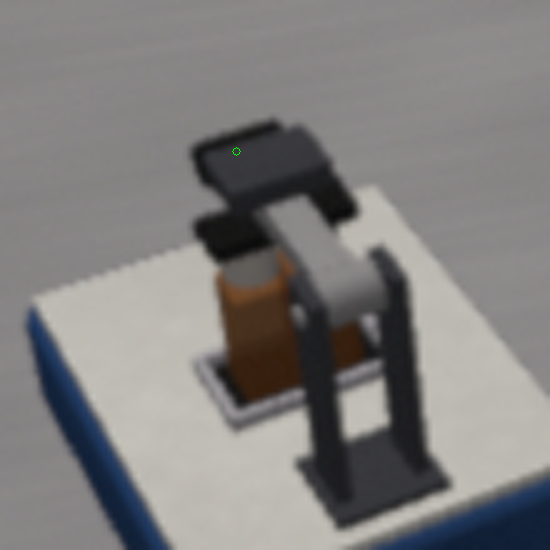

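View pics/f2.png

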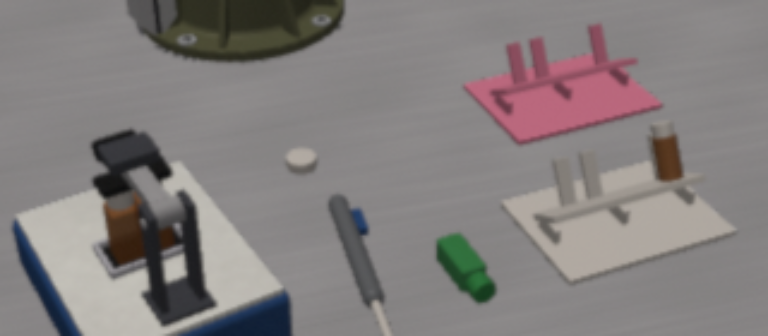

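Emit:
{"method": "drive_tool", "body": {"increments": [[[0, 0, 0], [0, 0, -10], 0], [[0, 0, 0], [0, 0, 0], 0], [[0, 0, 0], [0, 0, 0], 0], [[0, 0, 0], [0, 0, 0], 0], [[0, 0, 0], [0, 0, 0], 0], [[0, 0, 0], [0, 0, 0], 0], [[0, 0, 0], [0, 0, 0], 0], [[0, 0, 0], [0, 0, 0], 0], [[0, 0, 0], [0, 0, 0], 0], [[0, 0, 0], [0, 0, 0], 0], [[0, 0, 0], [0, 0, 0], 0], [[0, 0, 0], [0, 0, 0], 0]]}}

```text
time_s: 29.05
ee_pos: [0.5902, -0.1501, 0.3332]
eef_rot: [-3.14, 0.0, -1.313]
force: [0.8, -0.5, 0.3]
grip_width: 0.0002
```

Run:
```python
from h import *
Rz=Ro.from_euler("z",MY,degrees=True)
s=ctrl.camera("scene")
old=cv2.imread("pics/f1.png")
A=cv2.resize(s[170:280,110:220,::-1],None,fx=5,fy=5,interpolation=cv2.INTER_CUBIC)
d=cv2.absdiff(A,old);print("diff",d.max(),(d.max(2)>40).sum())
for th,col in((0,(0,255,0)),(.1,(0,0,255))):
  # block top corners and grip ends
  c,sn=np.cos(th),np.sin(th)
  def pt(a,y,n): return TC+Rz.apply([.072-a*c+n*sn,y,.082+a*sn+n*c])
  for q in [pt(.057,.02,.018),pt(.057,-.02,.018),pt(.087,-.02,.018),pt(.087,.02,.018),pt(.105,-.017,.009),pt(.105,.017,.009)]:
    cv2.circle(A,tuple(int(v) for v in (proj("scene",[q])[0]-(110,170))*5),3,col,1)
cv2.imwrite("pics/f3.png",A)
```

```text
diff 204 20
```

View pics/f3.png

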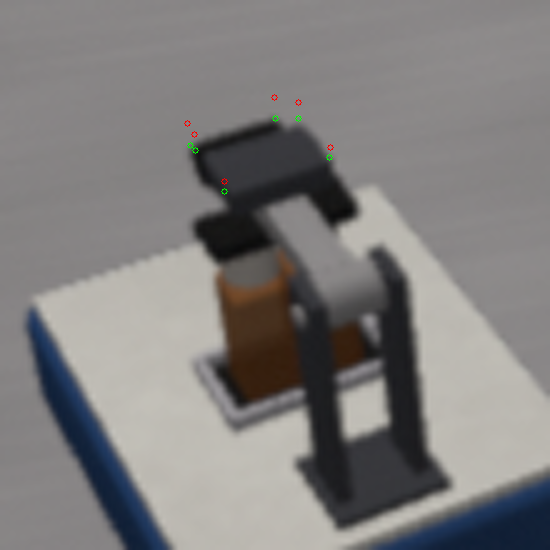

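Run:
```python
from h import *
print(ctrl.hand_in(), ctrl.get_obs()["time_s"])
```

```text
the job is handed in; nothing more can be done
the job is handed in; nothing more can be done
```

I took both amber bottles out of the white rack in one 20 N grasp and slid them out along their own axes. They went upright and side by side into the tray, and I let them go while the hold-down arm was still raised. I then pushed the arm past its balance point with closed fingers, and it swung shut by itself. I handed the job in soon after 29 s; the hand-in gives no verdict.

**Last checks:**
- **Arm:** it matches the predicted closed position to within about a pixel in the image. It did not move between two looks about 1.5 s apart.
- **Bottles:** in the scene view bottle_a stands upright inside the tray rim; bottle_b is mostly hidden behind the posts, but what shows of it is upright too.
- **Vial:** it still looks to be in its place in the rack, judged by eye only.
- **Robot:** it was clear of everything, with a wrist force of about 1 N.

**What did not go to plan:**
- While pushing the arm, the fingertips briefly rested on its weight block with about 13 N. Lifting them about 3 mm freed it.
- Before lowering, the scene view put the bottles in the gripper about 3 mm off the calculated position. I corrected by 1 mm, which left them inside the tray's clearance.
- I could not check the final placing from the top camera, because the robot was in the way there.

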